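# Press the sleeves of a wooden rod rack home

## Task

Put the missing sleeve back into the rod rack: take the loose collared sleeve that fits from the tray, set it shank down in the rack's empty bore, and press both it and the sleeve that is standing proud in its bore all the way home, until each collar sits flush on the wood. The two ribs in each bore grip tightly, so the sleeves need a firm straight push on top. Do not strike the upright steel rod, and leave the beaker, the wash bottle and the other tray parts standing where they are.

Things in the scene. Friction and masses are not known exactly. Their poses are not given: they have to be found in the camera images.
- rack: Wooden block fixed to the bench, 100 x 240 x 50 mm (x, y, z), with a strip 12 x 12 mm along the foot of each long side. Origin: centre of its underside; z up, y along the row of bores. Three identical blind bores in the top face (50 mm up), at x = 0, y = -75, 0, +75 mm: one empty, one with a proud sleeve, one with a finished sleeve; which is which varies.
- empty_bore: The empty bore; origin at the centre of its mouth, level with the rack top. Every bore: 27.6 mm diameter, 2.5 mm chamfer, 36 mm deep, with springy crush ribs on its +y and -y sides. A sleeve drops in about 17 mm, then stands with its collar about 13 mm above the wood; pushing it home from there takes roughly 5 to 17 N straight down, and it stays.
- started: White collared sleeve, upright, 44 mm tall, 30 g: shank 26 mm diameter, 30 mm long, foot chamfered 2 mm, below a collar 36 mm diameter, 14 mm high, flat on top (a small dark 9 mm mark in its middle). Origin: centre of the shank's lower end; z up. Home, the origin is 30 mm below the rack top. This one already stands in one bore of the rack, proud by about 13 mm.
- spare: White collared sleeve, upright, 44 mm tall, 30 g: shank 26 mm diameter, 30 mm long, foot chamfered 2 mm, below a collar 36 mm diameter, 14 mm high, flat on top (a small dark 9 mm mark in its middle). Origin: centre of the shank's lower end; z up. Home, the origin is 30 mm below the rack top. This one stands upright, collar up, in the tray and belongs in the empty bore.
- finished: Identical sleeve already home in its bore and fixed, with a thin upright steel rod of 8 mm diameter standing in it, its top 130 mm above the collar's top face (194 mm above the bench). Same origin as the other sleeves, 20 mm above the bench.
- tray: Shallow white open tray fixed to the bench, 200 x 220 mm outside, 22 mm high, walls 4 mm, floor 4 mm. Origin: centre of its underside.
- wide_sleeve: A bigger white collared sleeve standing in the tray, shank 38 mm, collar 50 mm diameter, 44 mm tall: too wide for the bores. Origin: centre of its lower end. Leave it.
- stopper: Dark rubber stopper standing in the tray, tapered 31 to 38 mm diameter, 36 mm tall. Origin: centre of its lower end. Leave it.
- beaker: Glass beaker, 66 mm diameter, 85 mm high, standing on the bench beside the rack. Origin: centre of its underside.
- wash_bottle: White wash bottle, 64 mm diameter, 168 mm high to its cap and about 208 mm to the top of its bent spout, standing past one end of the rack. The spout reaches 63 mm out from the bottle's axis, to its -y. Origin: centre of its underside.
Mind the look-alikes: they are no part of the job. Leave any green or purple look-alike of the started alone.

How it is judged (in metres and radians):
At the end, for the whole second after the job is handed in: Spare sleeve in the bore that was empty (axis within 3 mm), started sleeve still in its own bore (within 20 mm of its start, including the 13 mm press); both upright within 0.06 rad, at rest, each collar at most 1.5 mm above the wood (z of each of spare, started in the frame of rack below 0.0215 m and angle between each of spare, started's own z axis and vertical below 0.06 rad and linear speed of each of spare, started below 0.02 m/s and horizontal distance between spare and empty_bore below 0.003 m and distance of started from where it was at the start of the episode below 0.02 m); the robot touches nothing.
It fails at once if the upright steel rod or its sleeve is struck with more than 8 N (contact force between any of the arm, the fingers, spare and finished above 8 N).
It fails at once if the beaker or wash bottle is shifted by more than 30 mm or tipped (distance of any of beaker, wash_bottle from where it was at the start of the episode above 0.03 m or angle between any of beaker, wash_bottle's own z axis and vertical above 0.4 rad).
It fails at once if the wide sleeve or the stopper is shifted by more than 30 mm or tipped over (distance of any of wide_sleeve, stopper from where it was at the start of the episode above 0.03 m or angle between any of wide_sleeve, stopper's own z axis and vertical above 0.4 rad).
It also fails if it takes over 48 s, if anything falls off the work surface, if the arm or the gripper's body presses on something with over 40 N, if the wrist force passes 120 N, or if a joint passes its speed limit or range.

## Robot

A 6-joint arm with a two-finger parallel gripper is mounted at the origin on the work surface. World frame = base frame: x ahead of the robot, y to its left, z up, the work surface at z = 0. Lengths are in mm, angles in rad, forces in N, time in s.
With the tool pointing down it reaches from about 150 to 775 mm from the base axis. Payload 6.1 kg.
Tool frame: the origin (TCP) lies midway between the tips of the shut fingers; the grasp point (between the pads) lies 19 mm behind it (r.tcp_to_grasp is the z of the grasp point in the tool frame, in mm); z points along the fingers, y is the direction in which the jaws open and shut (so a half turn about z gives the same grasp; the last joint's range is limited). The gripper opens to 85 mm and grips with 20 to 120 N. Pads are 22 mm wide; open, the fingers measure 114 mm over their backs; the gripper's body (76 mm by 85 mm) begins 54 mm behind the grasp point. The pads swing forward as they close: fully open they stand 13 mm farther back than shut.
Start: joints at [-1.261, 0.126, -0.04, 1.405, 0, 1.571], TCP at [160.049, -499.993, 231.295] pointing down, gripper open.
Joint ranges: [-2.72, 2.72], [-0.95, 1.95], [-1.27, 1.35], [-1.78, 2.02], [-1.46, 1.47], [-3.14, 3.14]. Speed limits (rad/s): [2.39, 2.39, 3.01, 3.14, 3.14, 3.14].

## Interface

Orientations are given as a 3x3 rotation matrix whose columns are the frame's x, y, z axes.
In Python, from station import r gives the robot as it stands. The module is installed in compiled form; this text tells all that it offers.
- The arm moves only by the shell command python3 -m jog 'ROWS' [FORCE]. ROWS is JSON, a list of rows, each a list of 5 numbers: the shift along the tool's x, y, z in m, then the turn about the tool's z in degrees, then the finger opening in m, from 0 to 0.0854. A call has 1 to 12 rows; each row is the pose to reach, as a shift and turn from the pose measured when the call began, along the tool's axes at that moment; what a row does not reach only later rows make up. A row lasts 1/10 s, in which the tool goes at most 50 mm and 8.59 degrees, less where a joint would pass 70% of its speed; a pose out of reach is approached as far as the arm can. A call with a gripper value outside its range is refused whole. The fingers move at their own pace and stop on an object; FORCE is the grip in N (left out, the last holds). Time passes only in rows, so rows that repeat a pose let the fingers close. It gives the time, the measured TCP pose, the force and the opening at its end, in the units of the state.
- r.observe(): the state, without advancing time (a new reading comes with each control period).
- r.get_image(name): name is "scene" or "top" or "wrist"; returns the picture (400x640x3 uint8, blue, green, red); there is no depth.
- r.calibration(name): a dict with "intrinsics" (3x3 intrinsics, pixels), "extrinsics" (4x4, takes a point from world to camera coordinates); the wrist camera has in their place "hand_eye" (4x4, takes a point from camera to tool coordinates, whose origin is the TCP and whose axes are the flange's). Camera axes: x right, y down, z forward; pixel columns grow to the right and rows downward; lengths in mm; the calibration is good to about 2 mm. A picture is of the moment at which its call begins: read the wrist's pose just before it. calibration takes no time and is no camera call.
- r.job_done(): hands the job in, once; it reports no verdict.
Trained networks look in the newest picture that a camera, given by its name, has taken for a name from the list of things; names that differ only in an ending like _2 or _b are one class to them, and where a whole thing is asked for, a point or a joint stands for the part that bears it (a point fixed in the world has none). Each returns a list of dicts, best first, with "confidence" (0 to 1); they miss things now and then, are a little off and sometimes report something else, mostly with a low value. They report only what shows in the picture. A call takes as long as a camera call. They do not tell look-alikes from the thing itself.
- r.find_in(thing, camera): "rect" ([left, top, right, bottom] as shares, 0 to 1, of the picture: columns of its width, rows of its height, round what is visible of it).
- r.trace(thing, camera): "mask" (400x640 bool, what is visible of it) and "rect" ([left, top, right, bottom] as shares, 0 to 1, of the picture: columns of its width, rows of its height, round what is visible of it).
The state is a dict: "time": time; "joints": joint angles; "joint_velocities": joint speeds; "tau": joint torques, N m; "ee_pos": TCP position; "tool_rot": TCP orientation; "force": force on the tool from outside, world axes, zero at the start; "wrist_torque": the same for the moment, N m; "grip_width": finger opening in mm.
Only numpy, scipy, OpenCV 4.12 (cv2) and the standard library are available. Lean on these libraries where they do the work, as an engineer would, in place of code of your own. Each camera call takes 0.05 s, during which the arm holds its last target.

## Working session

There is one attempt and no reset: what is moved stays moved. The work goes in short steps, Python scripts to look and compute and a shell command to move; the robot and the scene stay as the last step left them, time stands still between calls to the robot, and variables do not carry over. Pictures are saved under pics/ and viewed, and the job is handed in when it is done.

```bash
mkdir -p pics; ls
python3 - <<'E'
from station import r
import cv2
s=r.observe();print(s)
for n in("scene","top","wrist"):
    cv2.imwrite(f"pics/{n}0.png",r.get_image(n)); c=r.calibration(n); print(n,{k:v.round(3).tolist() if hasattr(v,'round') else v for k,v in c.items()})
E
```

```text
pics
{'time': 0.0, 'joints': array([-1.26100073e+00,  1.26369972e-01, -4.06121405e-02,  1.40539417e+00,
       -2.00926222e-05,  1.57087634e+00]), 'joint_velocities': array([-0.00094177,  0.00021302,  0.00014178,  0.00064658, -0.00108683,
        0.00072724]), 'tau': array([-7.94999396e-04, -4.35913146e+01,  3.52925348e+01,  1.71948789e-02,
       -1.61899598e-04,  4.33667481e-06]), 'ee_pos': array([ 159.9234628 , -499.62082409,  230.5318361 ]), 'tool_rot': array([[ 9.52420286e-01,  3.04787382e-01, -5.00808667e-04],
       [ 3.04787792e-01, -9.52419107e-01,  1.49862084e-03],
       [-2.02190206e-05, -1.57995726e-03, -9.99998752e-01]]), 'force': array([-0.45399746, -0.4253912 , -0.51863182]), 'wrist_torque': array([ 0.04802671, -0.02084784, -0.02572858]), 'grip_width': 85.67224032269763}
scene {'intrinsics': [[485.79, 0.0, 315.935], [0.0, 485.79, 195.938], [0.0, 0.0, 1.0]], 'extrinsics': [[-0.743, 0.67, -0.007, 431.432], [0.539, 0.592, -0.6, -216.565], [-0.397, -0.449, -0.8, 1188.741], [0.0, 0.0, 0.0, 1.0]]}
top {'intrinsics': [[398.693, 0.0, 324.379], [0.0, 398.693, 199.134], [0.0, 0.0, 1.0]], 'extrinsics': [[0.059, -0.998, -0.0, -64.333], [-0.975, -0.058, -0.216, 574.164], [0.216, 0.013, -0.976, 773.294], [0.0, 0.0, 0.0, 1.0]]}
wrist {'intrinsics': [[291.558, 0.0, 320.598], [0.0, 291.558, 200.323], [0.0, 0.0, 1.0]], 'hand_eye': [[-0.001, -0.964, -0.268, 67.686], [1.0, -0.001, 0.001, -0.663], [-0.001, -0.268, 0.964, -142.407], [0.0, 0.0, 0.0, 1.0]]}
```

View pics/scene0.png

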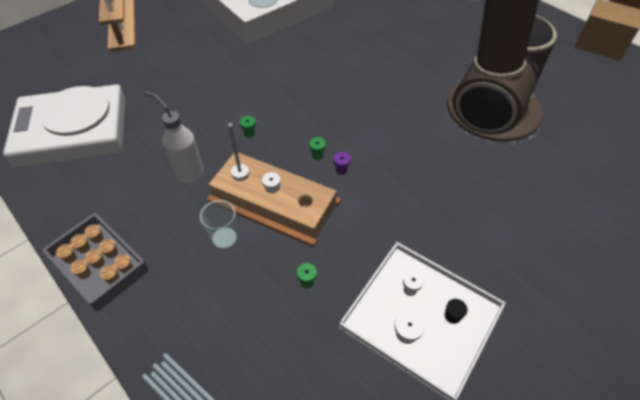

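View pics/top0.png

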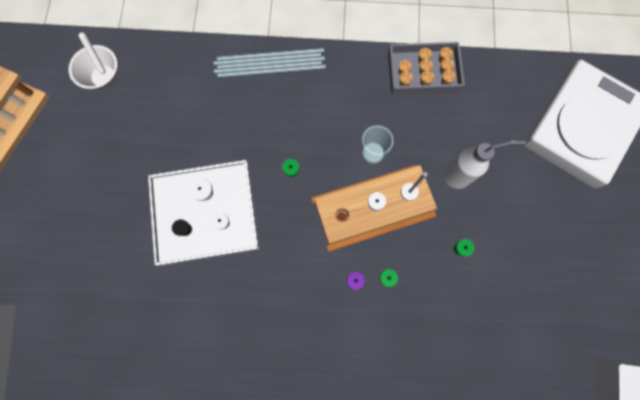

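View pics/wrist0.png

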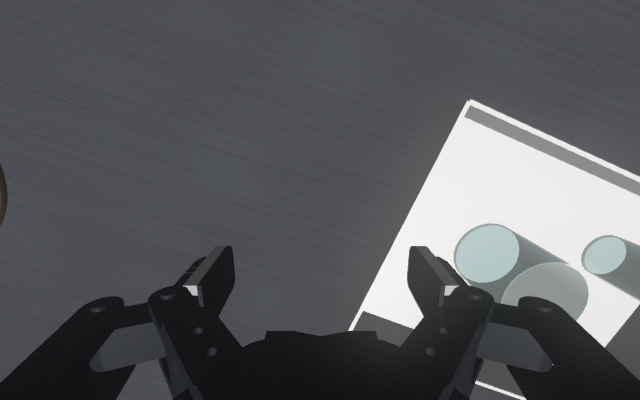

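Top view: the rack's empty bore is at (342,214), the proud sleeve at (377,200) and the finished sleeve with its rod at (410,191). In the tray are the wide sleeve (202,190), the small sleeve (220,221) and the stopper (181,228). The green and purple look-alikes stand on the bench. Next I'll run the networks and enlarge the crops.

```bash
cat > h.py <<'E'
from station import r
import numpy as np, cv2
def ray(cam,u,v,z,T=None):
    c=r.calibration(cam);K=np.array(c['intrinsics'])
    d=np.linalg.inv(K)@[u,v,1]
    if cam=='wrist':
        if T is None:
            s=r.observe();T=np.eye(4);T[:3,:3]=s['tool_rot'];T[:3,3]=s['ee_pos']
        M=T@np.array(c['hand_eye'])
    else: M=np.linalg.inv(np.array(c['extrinsics']))
    o=M[:3,3];w=M[:3,:3]@d
    return o+w*(z-o[2])/w[2]
def proj(cam,p,T=None):
    c=r.calibration(cam);K=np.array(c['intrinsics'])
    if cam=='wrist':
        if T is None:
            s=r.observe();T=np.eye(4);T[:3,:3]=s['tool_rot'];T[:3,3]=s['ee_pos']
        M=np.linalg.inv(T@np.array(c['hand_eye']))
    else: M=np.array(c['extrinsics'])
    q=K@(M@np.append(p,1))[:3];return q[:2]/q[2]
E
python3 - <<'E'
from h import *
for cam in("top","scene"):
    im=r.get_image(cam)
    for n in ["rack","empty_bore","started","spare","finished","tray","wide_sleeve","stopper","beaker","wash_bottle"]:
        for d in r.find_in(n,cam)[:4]:
            if d['confidence']>.25:
                a=np.array(d['rect'])*[640,400,640,400];print(cam,n,round(d['confidence'],2),a.round(1),a.reshape(2,2).mean(0).round(1))
    if cam=="top":
        a=cv2.resize(im[150:270,140:260],None,fx=5,fy=5,interpolation=2); cv2.imwrite("pics/ctray.png",a)
        a=cv2.resize(im[120:260,305:505],None,fx=4,fy=4,interpolation=2); cv2.imwrite("pics/crack.png",a)
E
```

```text
top rack 0.79 [309.2 164.5 438.8 251. ] [374.  207.8]
top empty_bore 0.63 [336.8 212.7 345.2 220.4] [341.  216.5]
top started 0.78 [343.8 271.  362.5 290.2] [353.2 280.6]
top started 0.72 [455.9 238.9 473.4 252.7] [464.6 245.8]
top started 0.71 [368.5 192.6 385.1 212. ] [376.8 202.3]
top started 0.58 [379.1 270.4 401.4 288.7] [390.2 279.6]
top spare 0.79 [210.5 211.4 227.9 226.8] [219.2 219.1]
top finished 0.57 [401.8 170.9 424.9 199. ] [413.3 185. ]
top tray 0.68 [363.9 123.7 393.9 163.5] [378.9 143.6]
top tray 0.62 [149.7 161.3 260.7 266.7] [205.2 214. ]
top wide_sleeve 0.83 [187.7 175.6 211.  198.9] [199.4 187.3]
top stopper 0.61 [448.9 141.1 525.5 188.6] [487.2 164.9]
top stopper 0.55 [171.6 220.8 191.4 241. ] [181.5 230.9]
top beaker 0.83 [361.9 124.8 399.1 163.6] [380.5 144.2]
top wash_bottle 0.73 [447.1 140.6 525.1 189.3] [486.1 165. ]
scene rack 0.63 [205.8 152.7 340.5 247.6] [273.2 200.1]
scene started 0.87 [261.4 172.4 278.  191.1] [269.7 181.8]
scene started 0.75 [294.5 259.1 315.6 288.1] [305.1 273.6]
scene started 0.71 [237.7 116.7 258.4 136.9] [248.  126.8]
scene started 0.61 [330.4 152.9 351.6 175.7] [341.  164.3]
scene spare 0.95 [404.5 269.5 421.7 300.8] [413.1 285.1]
scene spare 0.62 [443.6 295.6 468.3 327.2] [455.9 311.4]
scene finished 0.61 [226.8 123.2 247.8 178.9] [237.3 151.1]
scene tray 0.73 [340.7 242.5 500.9 400. ] [420.8 321.2]
scene tray 0.51 [393.6 309.2 426.7 342.7] [410.1 326. ]
scene wide_sleeve 0.92 [396.3 310.3 425.2 343.9] [410.8 327.1]
scene stopper 0.74 [443.3 294.7 470.3 324.7] [456.8 309.7]
scene wash_bottle 0.75 [149.9  90.9 204.6 183.2] [177.2 137.1]
```

View pics/ctray.png

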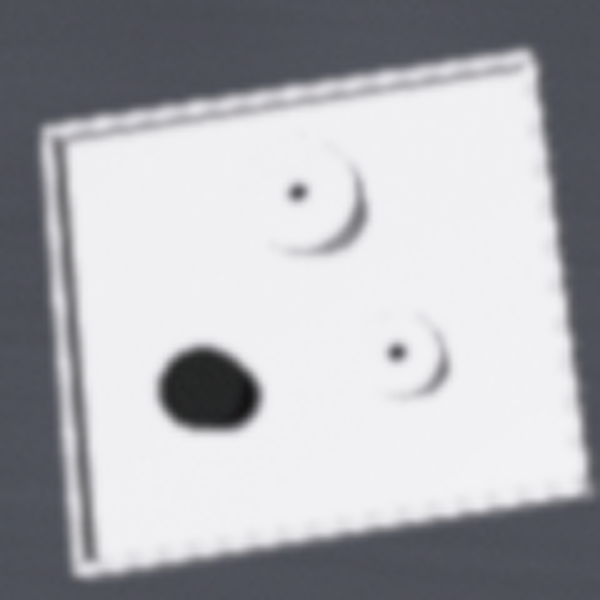

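View pics/crack.png

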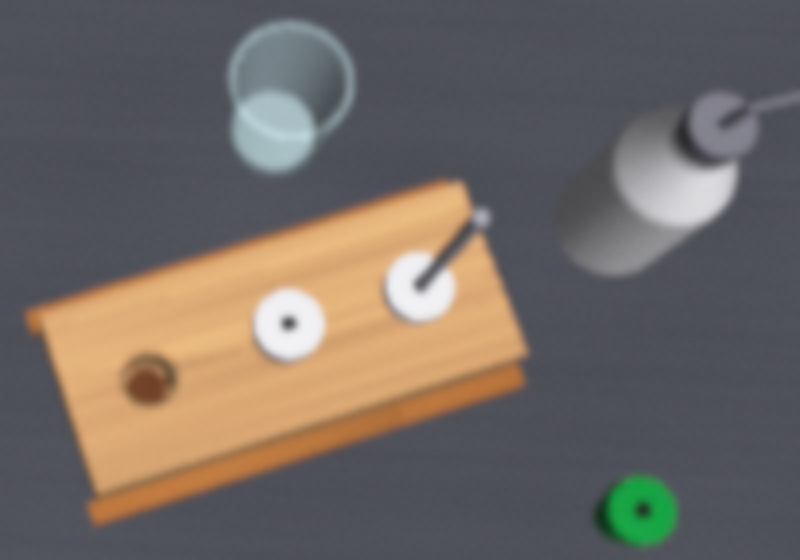

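In the tray crop, the wide sleeve's mark is at (199,188), the narrow collar (the spare) at about (219,220), and the stopper at (181,228). The spare is the smaller white sleeve. Next I'll turn these into positions using both cameras.

Run:
```python
from h import *
P={'spare':((219,220),(413,279.5),48),'wide':((199,187.7),(409,324),48),'started':((376.9,200.4),(271,180),77),'empty':((341.9,214.7),(305,201),50),'fin':((409.6,191.1),(240,171),64),'rodtop':((425.2,174),(232,126),194)}
R={}
for k,(a,b,z) in P.items():
    R[k]=ray('top',*a,z);print(k,R[k].round(1),ray('scene',*b,z).round(1))
d=R['fin']-R['empty'];print(np.hypot(d[0],d[1]),np.degrees(np.arctan2(d[1],d[0])))
print('beaker',ray('top',373.5,153,0),'stop',ray('top',181,228,36),'bottlebase',ray('top',458,181,0),'cap',ray('top',485,151,168),'tip',ray('top',525,142,205))
for u,v in [(149.5,176),(247,161),(257,248),(156,264)]: print('tray',ray('top',u,v,22).round(1))
for u,v in [(291,167),(356,281),(389.5,278),(465.5,247.5)]: print('look',ray('top',u,v,44).round(1))
# refine dark marks by centroid wide windows
for cam,pts in (('top',[('spare',219,220,48),('started',377,200.4,77)]),('scene',[('spare',413,280,48),('started',271,181,77)])):
    g=255-cv2.cvtColor(r.get_image(cam),6).astype(float)
    for n,u,v,z in pts:
        u0,v0=int(u)-4,int(v)-4;w=g[v0:v0+9,u0:u0+9];w=w-np.percentile(w,60);w[w<0]=0
        yy,xx=np.mgrid[v0:v0+9,u0:u0+9];c=((xx*w).sum()/w.sum(),(yy*w).sum()/w.sum());print(cam,n,np.round(c,2),ray(cam,*c,z).round(1))
```

```text
spare [522.  189.3  48. ] [520.8 189.7  48. ]
wide [589.4 240.4  48. ] [587.9 239.6  48. ]
started [ 577.5 -138.5   77. ] [ 577.6 -135.4   77. ]
empty [548.4 -69.   50. ] [549.3 -66.9  50. ]
fin [ 604.6 -208.1   64. ] [ 603.7 -205.1   64. ]
rodtop [ 604.5 -208.8  194. ] [ 602.9 -201.9  194. ]
150.04487707533465 -68.00523514988086
beaker [ 706.83276947 -136.48892654    0.        ] stop [501.86430338 271.52429416  36.        ] bottlebase [ 651.12260976 -331.04250657    0.        ] cap [ 663.88590493 -326.9758628   168.        ] tip [ 671.19911288 -383.93937852  205.        ]
tray [615.6 362.9  22. ]
tray [663.3 149.3  22. ]
tray [470.3 108.2  22. ]
tray [423.8 319.2  22. ]
look [648.5  47.1  44. ]
look [ 413.2 -104.9   44. ]
look [ 423.3 -173.4   44. ]
look [ 495.3 -330.3   44. ]
top spare [218.95 220.01] [522.  189.4  48. ]
top started [376.77 200.39] [ 577.6 -138.2   77. ]
scene spare [413.16 279.14] [520.  189.5  48. ]
scene started [270.88 179.66] [ 577.2 -136.2   77. ]
```

```bash
cat >> h.py <<'E'
def go(x,y,z,yaw=None):
    """prints tool-frame shift (m) and turn (deg) to bring the TCP to world x,y,z with tool-x yaw"""
    s=r.observe();R=s['tool_rot'];d=R.T@(np.array([x,y,z])-s['ee_pos'])/1000
    cy=np.degrees(np.arctan2(R[1,0],R[0,0]));t=0 if yaw is None else -((yaw-cy+180)%360-180)
    print('t',round(s['time'],2),'ee',s['ee_pos'].round(1),'yaw',round(cy,2),'tilt',R[:,2].round(4),'j',s['joints'].round(2),'F',s['force'].round(1),'w',round(s['grip_width'],1));print('shift',d.round(4),'turn',round(t,2))
E
python3 -c "
from h import *
go(521,189.5,150,70)"
```

```text
t 1.35 ee [ 160.1 -500.   231.3] yaw 17.75 tilt [ 0.e+00  1.e-04 -1.e+00] j [-1.26  0.13 -0.04  1.41  0.    1.57] F [ 0.1 -0.5  0.7] w 85.3
shift [ 0.554  -0.5466  0.0813] turn -52.25
```

```bash
python3 -m jog '[[0.554,-0.547,0.0,-52,0.065],[0.554,-0.547,0.0,-52,0.065],[0.554,-0.547,0.0,-52,0.065],[0.554,-0.547,0.0,-52,0.065],[0.554,-0.547,0.0,-52,0.065],[0.554,-0.547,0.0,-52,0.065],[0.554,-0.547,0.0,-52,0.065],[0.554,-0.547,0.0,-52,0.065],[0.554,-0.547,0.0,-52,0.065],[0.554,-0.547,0.0,-52,0.065],[0.554,-0.547,0.0,-52,0.065],[0.554,-0.547,0.0,-52,0.065]]' 30
python3 -c "
from h import *
go(521,189.5,150,70)"
```

```text
time: 2.55
ee_pos: [438.7, 33.9, 231.6]
tool_rot: [[0.346, 0.938, 0.001], [0.938, -0.346, -0.0], [0.0, 0.001, -1.0]]
force: [1.2, -0.7, 0.8]
grip_width: 65.1
t 2.55 ee [438.7  33.9 231.6] yaw 69.78 tilt [ 1.1e-03 -1.0e-04 -1.0e+00] j [ 0.08 -0.04 -0.21  1.4  -0.    2.  ] F [ 1.2 -0.7  0.8] w 65.1
shift [0.1745 0.0233 0.0817] turn -0.22
```

```bash
python3 -m jog '[[0.175,0.023,0.082,0,0.065],[0.175,0.023,0.082,0,0.065],[0.175,0.023,0.082,0,0.065],[0.175,0.023,0.082,0,0.065],[0.175,0.023,0.082,0,0.065],[0.175,0.023,0.082,0,0.065],[0.175,0.023,0.082,0,0.065]]'
python3 - <<'E'
from h import *
go(521,189.5,60,70)
im=r.get_image("wrist")
print(proj('wrist',[521,189.5,48]))
for n in("spare","wide_sleeve","stopper"):
    for d in r.find_in(n,"wrist")[:3]:
        a=np.array(d['rect'])*[640,400,640,400];print(n,round(d['confidence'],2),a.round(1))
cv2.imwrite("pics/w1.png",im)
E
```

```text
time: 3.25
ee_pos: [520.7, 189.6, 150.2]
tool_rot: [[0.346, 0.938, 0.001], [0.938, -0.346, -0.0], [0.0, 0.001, -1.0]]
force: [-0.3, 0.3, 0.3]
grip_width: 64.9
t 3.25 ee [520.7 189.6 150.2] yaw 69.76 tilt [ 1.4e-03 -3.0e-04 -1.0e+00] j [ 0.35  0.19 -0.14  1.24 -0.    2.27] F [-0.3  0.3  0.3] w 64.9
shift [-0.      0.0002  0.0902] turn -0.24
[320.98274242 200.24191705]
spare 0.97 [301.9 180.6 339.2 217.6]
wide_sleeve 0.87 [346.1  87.4 408.1 151.3]
stopper 0.64 [241.3  91.7 292.2 138.9]
```

View pics/w1.png

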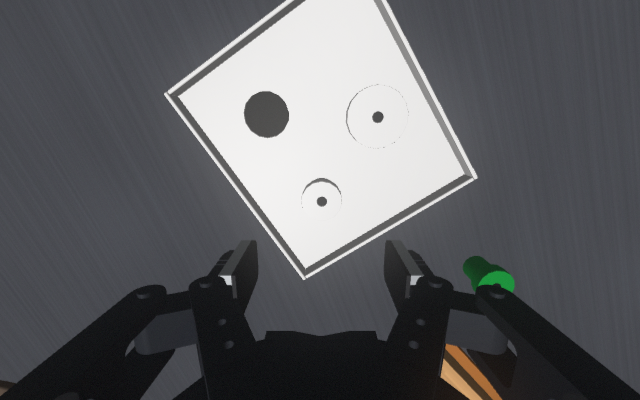

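The wrist picture shows the small sleeve's mark at (321.5,201), where the prediction was (321,200). The wide sleeve is at (378,117) and the stopper at (266,114), both clear of the fingers. I'll go down and grasp the collar.

```bash
python3 -m jog '[[0,0,0.04,0,0.065],[0,0,0.08,0,0.065],[0,0,0.11,0,0.065],[0,0,0.123,0,0.065],[0,0,0.123,0,0.065],[0,0,0.123,0,0.03],[0,0,0.123,0,0.03],[0,0,0.123,0,0.03],[0,0,0.123,0,0.03],[0,0,0.123,0,0.03]]' 30
python3 - <<'E'
from h import *
cv2.imwrite("pics/w2.png",r.get_image("wrist"))
cv2.imwrite("pics/s2.png",cv2.resize(r.get_image("scene")[200:380,300:540],None,fx=3,fy=3,interpolation=2))
E
```

```text
time: 4.45
ee_pos: [522.8, 189.9, 29.9]
tool_rot: [[0.347, 0.938, 0.006], [0.938, -0.347, 0.002], [0.004, 0.005, -1.0]]
force: [-0.9, -0.7, 6.3]
grip_width: 34.7
```

View pics/w2.png

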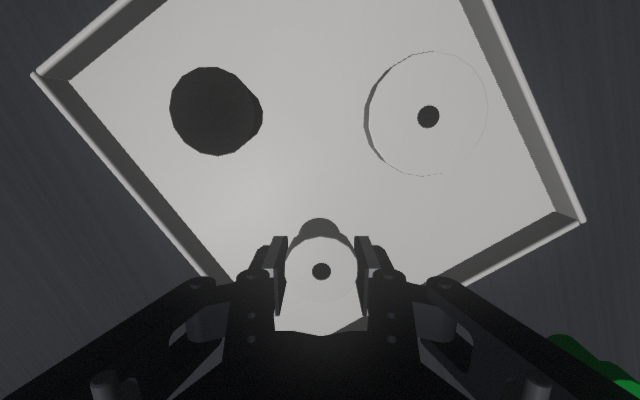

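View pics/s2.png

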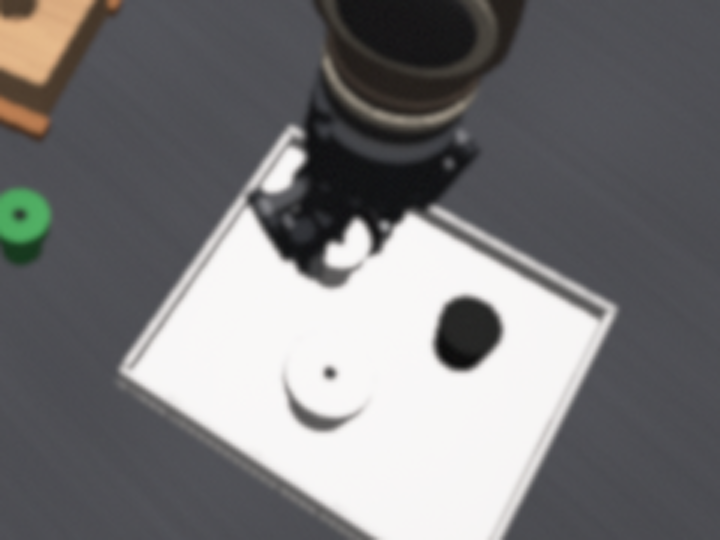

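```bash
python3 -m jog '[[0,0,-0.02,0,0.03],[0,0,-0.06,0,0.03],[0,0,-0.11,0,0.03],[0,0,-0.13,0,0.03],[0,0,-0.13,0,0.03],[0,0,-0.13,0,0.03]]' 40
python3 - <<'E'
from h import *
go(548.5,-68.5,160,112)
cv2.imwrite("pics/w3.png",r.get_image("wrist"))
E
```

```text
time: 5.15
ee_pos: [522.2, 189.8, 160.5]
tool_rot: [[0.347, 0.938, 0.008], [0.938, -0.347, 0.002], [0.005, 0.007, -1.0]]
force: [0.2, 0.1, -0.6]
grip_width: 34.3
t 5.15 ee [522.2 189.8 160.5] yaw 69.71 tilt [ 0.0078  0.0021 -1.    ] j [ 0.35  0.19 -0.12  1.25 -0.    2.27] F [ 0.2  0.1 -0.6] w 34.3
shift [-2.332e-01  1.142e-01  2.000e-04] turn -42.29
```

View pics/w3.png

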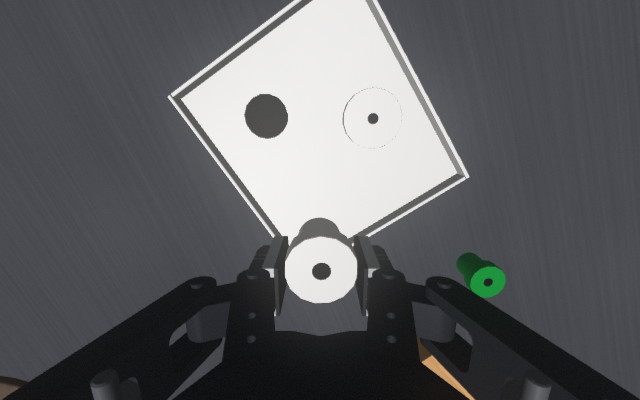

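The sleeve hangs straight and centred in the jaws, with its mark at (321,271). I'll approach the rack from the robot's side at yaw 22°, stopping short of the bore so the wrist camera can see it.

```bash
python3 -c "
from h import *
go(480,-96,180,22)"
```

```text
t 5.2 ee [521.6 189.5 159.3] yaw 69.71 tilt [ 0.0057  0.0013 -1.    ] j [ 0.35  0.19 -0.13  1.25 -0.    2.27] F [ 0.   0.4 -0.9] w 34.0
shift [-0.2822  0.0601 -0.0213] turn 47.71
```

```bash
python3 -m jog '[[-0.04,0.008,-0.021,8,0.03],[-0.08,0.017,-0.021,16,0.03],[-0.12,0.026,-0.021,24,0.03],[-0.16,0.034,-0.021,32,0.03],[-0.20,0.043,-0.021,40,0.03],[-0.24,0.051,-0.021,47.7,0.03],[-0.27,0.058,-0.021,47.7,0.03],[-0.282,0.060,-0.021,47.7,0.03],[-0.282,0.060,-0.021,47.7,0.03],[-0.282,0.060,-0.021,47.7,0.03]]'
python3 - <<'E'
from h import *
go(548.5,-68.5,180,22)
im=r.get_image("wrist");cv2.imwrite("pics/w4.png",im)
print(proj('wrist',[548.5,-68.5,50]),proj('wrist',[577.5,-137.5,77]))
for n in("empty_bore","started","spare","rack"):
    for d in r.find_in(n,"wrist")[:3]:
        a=np.array(d['rect'])*[640,400,640,400];print(n,round(d['confidence'],2),a.round(1),a.reshape(2,2).mean(0))
E
```

```text
time: 6.2
ee_pos: [479.7, -95.1, 178.9]
tool_rot: [[0.927, 0.375, 0.004], [0.375, -0.927, 0.002], [0.005, -0.0, -1.0]]
force: [0.4, -0.3, -0.2]
grip_width: 34.5
t 6.2 ee [479.7 -95.1 178.9] yaw 22.02 tilt [ 0.0044  0.0022 -1.    ] j [-0.2   0.06 -0.23  1.28  0.    2.56] F [ 0.4 -0.3 -0.2] w 34.5
shift [ 0.0737  0.0011 -0.0007] turn 0.02
[322.71520539 113.49282989] [416.07465033 111.33638369]
empty_bore 0.79 [308.5 100.1 333.6 125.2] [321.024 112.64 ]
started 0.95 [500.5 232.8 548.8 275.3] [524.64 254.06]
started 0.7 [389.   92.2 439.  137. ] [413.984 114.6  ]
spare 0.93 [286.7 222.8 356.1 304.9] [321.408 263.84 ]
rack 0.95 [270.8  47.7 552.4 174.5] [411.584 111.12 ]
```

View pics/w4.png

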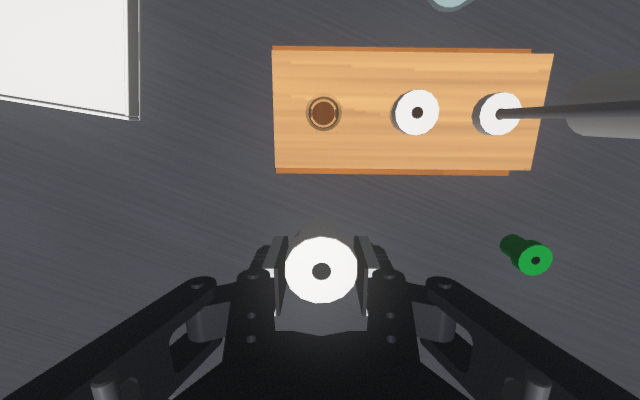

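Run:
```python
from h import *
im=cv2.imread("pics/w4.png")
a=cv2.resize(im[90:136,298:348],None,fx=12,fy=12,interpolation=cv2.INTER_CUBIC);cv2.imwrite("pics/w4c.png",a)
g=255-cv2.cvtColor(im,6).astype(float)
def cen(u,v,h):
    w=g[v-h:v+h+1,u-h:u+h+1];w=w-np.percentile(w,55);w[w<0]=0
    yy,xx=np.mgrid[v-h:v+h+1,u-h:u+h+1];return (xx*w).sum()/w.sum(),(yy*w).sum()/w.sum()
s=r.observe();T=np.eye(4);T[:3,:3]=s['tool_rot'];T[:3,3]=s['ee_pos']
T[:3,3]=[479.7,-95.1,178.9]
m=cen(321,271,13);print(m);
for h in(16,18,20): print('rel',(T[:3,:3].T@(ray('wrist',*m,T[2,3]+h,T)-T[:3,3])).round(2))
m=cen(417,112,7);print(m,ray('wrist',*m,77,T))
for c in((323.2,113),(321,112.6)):print(ray('wrist',*c,50,T))
```

```text
(np.float64(321.0526328421255), np.float64(270.91004656074495))
rel [ -2.72  -0.42 -16.02]
rel [ -1.61  -0.43 -18.01]
rel [ -0.5   -0.43 -20.  ]
(np.float64(416.9769433302985), np.float64(112.03228425896309)) [ 577.17720553 -138.72113158   77.        ]
[548.92357161 -69.11456163  50.        ]
[548.50295352 -67.16508735  50.        ]
```

View pics/w4c.png

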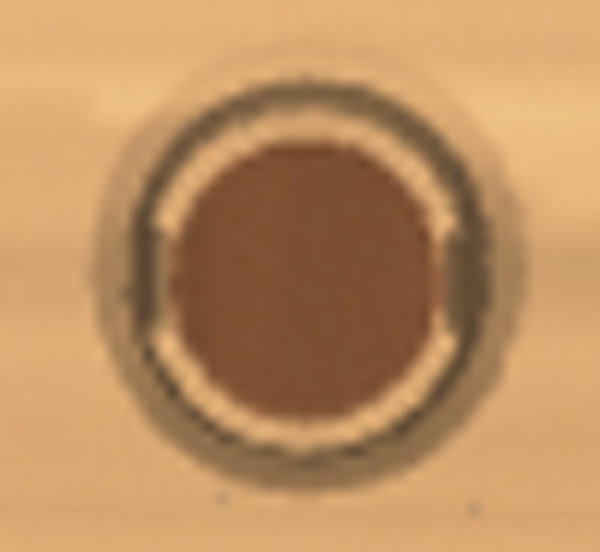

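```bash
python3 -c "
from h import *
go(550,-68.9,90,22)"
python3 -m jog '[[0.04,0,0,0,0.03],[0.076,0.0005,0,0,0.03],[0.076,0.0005,0.03,0,0.03],[0.076,0.0005,0.06,0,0.03],[0.076,0.0005,0.085,0,0.03],[0.076,0.0005,0.089,0,0.03],[0.076,0.0005,0.089,0,0.03],[0.076,0.0005,0.089,0,0.03]]'
python3 - <<'E'
from h import *
go(550,-68.9,60,22)
cv2.imwrite("pics/s5.png",cv2.resize(r.get_image("scene")[120:250,200:360],None,fx=4,fy=4,interpolation=2))
cv2.imwrite("pics/t5.png",cv2.resize(r.get_image("top")[120:260,305:505],None,fx=4,fy=4,interpolation=2))
E
```

```text
t 6.45 ee [480.2 -94.7 179.6] yaw 22.12 tilt [ 0.0057  0.0015 -1.    ] j [-0.2   0.06 -0.23  1.28  0.    2.56] F [ 0.  -0.3 -0.3] w 34.4
shift [0.0739 0.0023 0.0901] turn 0.12
time: 7.25
ee_pos: [552.1, -66.3, 92.6]
tool_rot: [[0.926, 0.377, 0.008], [0.377, -0.926, 0.001], [0.008, 0.002, -1.0]]
force: [1.0, -0.1, 0.7]
grip_width: 34.7
t 7.25 ee [552.1 -66.3  92.6] yaw 22.14 tilt [ 0.0076  0.0013 -1.    ] j [-0.12  0.21 -0.24  1.11  0.    2.63] F [ 1.  -0.1  0.7] w 34.7
shift [-0.0032  0.0015  0.0326] turn 0.14
```

View pics/s5.png

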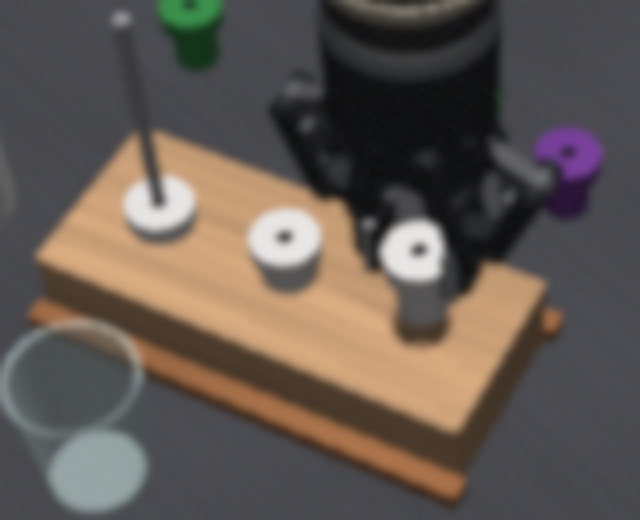

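View pics/t5.png

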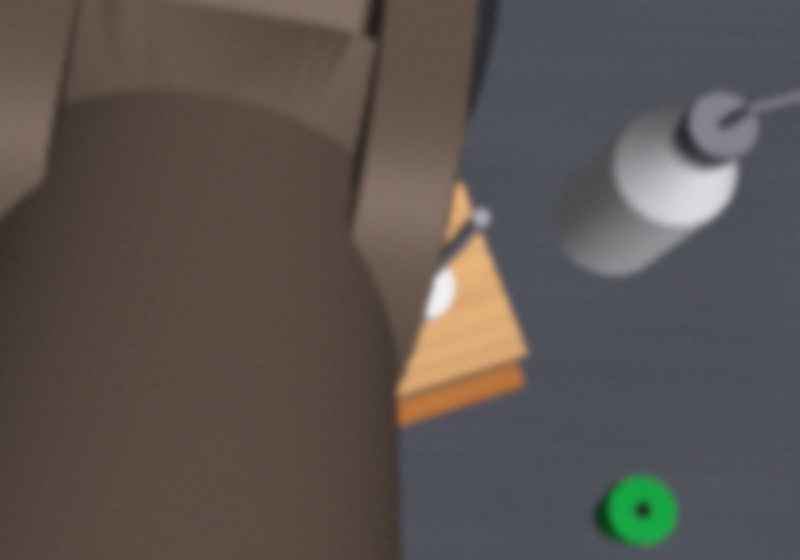

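The scene crop shows the spare above the empty bore and near its far edge, with the proud sleeve untouched. I'll correct the lateral error before lowering.

```bash
python3 -m jog '[[-0.003,0.0015,0.003,0,0.03],[-0.003,0.0015,0.003,0,0.03],[-0.003,0.0015,0.003,0,0.03]]'
python3 - <<'E'
from h import *
im=r.get_image("scene")
go(550,-68.9,60,22)
cv2.imwrite("pics/s6.png",cv2.resize(im[150:230,260:350],None,fx=8,fy=8,interpolation=2))
g=255-cv2.cvtColor(im,6).astype(float)
for u,v,z in((304,182,107),(271,180,77)):
    w=g[v-4:v+5,u-3:u+4];w=w-np.percentile(w,70);w[w<0]=0;yy,xx=np.mgrid[v-4:v+5,u-3:u+4]
    c=((xx*w).sum()/w.sum(),(yy*w).sum()/w.sum());print(c,ray('scene',*c,z),ray('scene',*c,z-2))
E
```

```text
time: 7.65
ee_pos: [550.2, -69.2, 90.2]
tool_rot: [[0.926, 0.376, 0.009], [0.376, -0.927, 0.001], [0.009, 0.002, -1.0]]
force: [0.6, -0.3, 0.8]
grip_width: 34.3
t 7.7 ee [550.2 -69.2  90.1] yaw 22.11 tilt [ 0.0089  0.0011 -1.    ] j [-0.13  0.21 -0.25  1.1   0.    2.63] F [-0.8  0.2 -0.8] w 34.8
shift [-0.0004 -0.0004  0.0301] turn 0.11
(np.float64(304.17093023255813), np.float64(181.38720930232557)) [546.68855149 -70.09457879 107.        ] [545.67689662 -71.32946074 105.        ]
(np.float64(270.6687864334923), np.float64(178.72972972972974)) [ 576.03254868 -138.30555868   77.        ] [ 575.14001505 -139.67339264   75.        ]
```

View pics/s6.png

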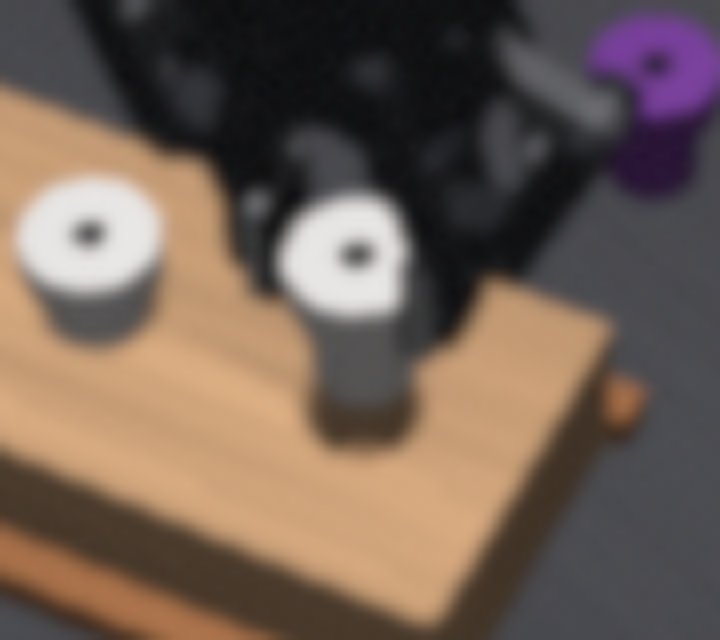

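In the scene camera, the offset from the proud sleeve's mark to the spare's is (-28.8, 68.8) mm. The bore spacing requires (-28.1, 69.5), so it agrees to within 1 mm. Lowering now.

```bash
python3 -m jog '[[0,0,0.01,0,0.03],[0,0,0.02,0,0.03],[0,0,0.024,0,0.03],[0,0,0.028,0,0.03],[0,0,0.031,0,0.03],[0,0,0.031,0,0.03]]'
python3 - <<'E'
from h import *
im=r.get_image("scene")
go(550,-68.9,60,22)
cv2.imwrite("pics/s7.png",cv2.resize(im[150:230,260:350],None,fx=8,fy=8,interpolation=2))
E
```

```text
time: 8.3
ee_pos: [550.7, -69.6, 58.8]
tool_rot: [[0.927, 0.376, 0.009], [0.376, -0.927, -0.0], [0.008, 0.003, -1.0]]
force: [2.5, -3.7, -1.3]
grip_width: 34.4
t 8.35 ee [550.6 -69.7  58.9] yaw 22.09 tilt [ 0.0089  0.     -1.    ] j [-0.13  0.23 -0.3   1.03  0.    2.63] F [ 2.7 -4.5 -3.3] w 34.3
shift [-0.0003 -0.0009 -0.0011] turn 0.09
```

View pics/s7.png

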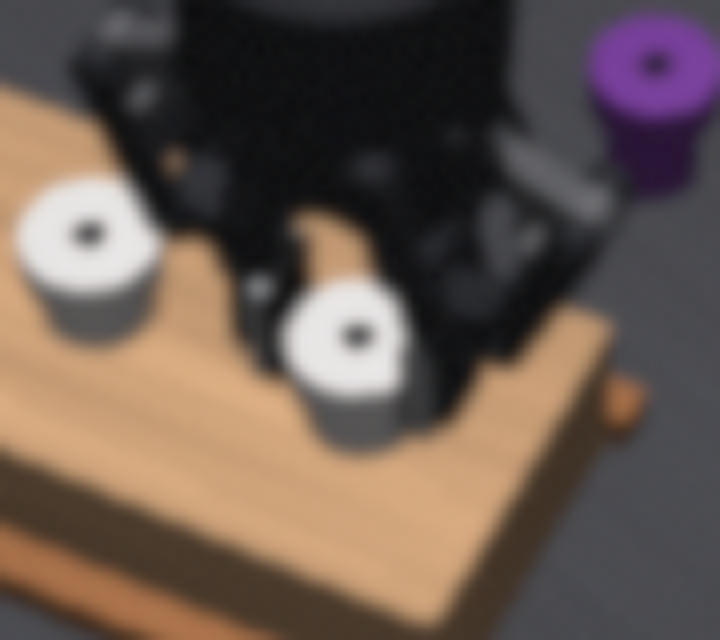

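The sleeve is in the bore, with its collar at the same height as the proud neighbour. I'll release it, lift, and shut the fingers for pressing.

```bash
python3 -m jog '[[0,0,0,0,0.05],[0,0,0,0,0.05],[0,0,0,0,0.05],[0,0,0,0,0.05],[0,0,-0.02,0,0.05],[0,0,-0.05,0,0.05],[0,0,-0.06,0,0.0],[0,0,-0.06,0,0.0],[0,0,-0.06,0,0.0],[0,0,-0.06,0,0.0],[0,0,-0.06,0,0.0]]'
python3 - <<'E'
from h import *
im=r.get_image("scene")
go(549,-69,90,22)
cv2.imwrite("pics/s8.png",cv2.resize(im[150:230,260:350],None,fx=8,fy=8,interpolation=2))
cv2.imwrite("pics/w8.png",r.get_image("wrist"))
print(proj('wrist',[549,-69,77]))
E
```

```text
time: 9.45
ee_pos: [549.4, -69.5, 117.6]
tool_rot: [[0.927, 0.376, 0.007], [0.376, -0.927, 0.0], [0.006, 0.002, -1.0]]
force: [1.0, 0.2, 0.1]
grip_width: 0.1
t 9.5 ee [549.5 -69.6 117.7] yaw 22.09 tilt [ 7.1e-03  3.0e-04 -1.0e+00] j [-0.13  0.2  -0.2   1.16  0.    2.63] F [ 0.7 -0.3 -0.6] w -0.3
shift [-0.0004 -0.0008  0.0277] turn 0.09
[320.18105322 225.44336898]
```

View pics/s8.png

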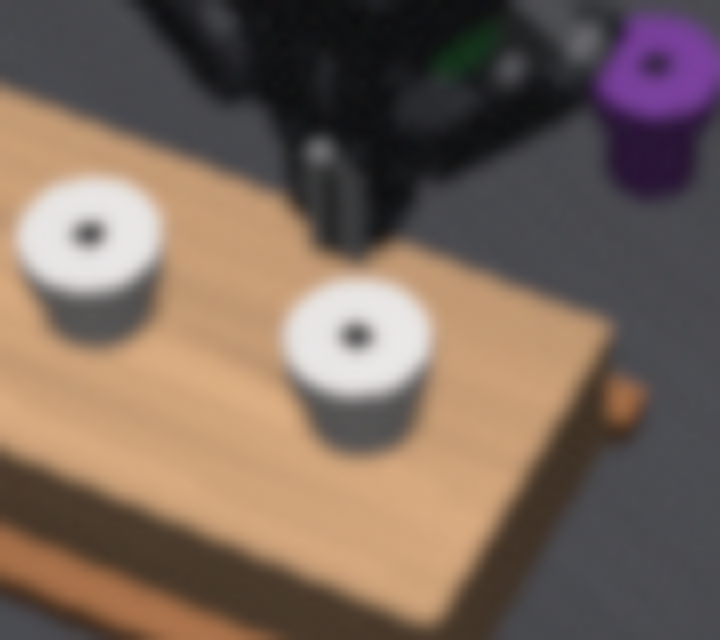

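View pics/w8.png

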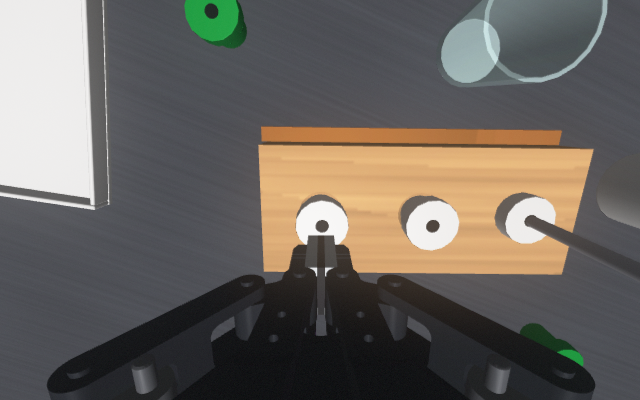

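The spare stands upright, with its mark at (321.5,226.5) against a predicted (320,225). I'll press down at its centre in steps and watch the force.

```bash
python3 -m jog '[[0,0,0.02,0,0],[0,0,0.035,0,0],[0,0,0.042,0,0],[0,0,0.046,0,0],[0,0,0.05,0,0],[0,0,0.054,0,0],[0,0,0.054,0,0],[0,0,0.054,0,0]]'
```

```text
time: 10.35
ee_pos: [550.7, -69.7, 64.9]
tool_rot: [[0.927, 0.376, 0.009], [0.376, -0.927, 0.0], [0.009, 0.003, -1.0]]
force: [0.1, 0.3, 5.2]
grip_width: -0.1
```

```bash
python3 -m jog '[[-0.001,0,0.003,0,0],[-0.001,0,0.006,0,0],[-0.001,0,0.006,0,0],[-0.001,0,0.006,0,0]]'
```

```text
time: 10.75
ee_pos: [551.2, -69.9, 63.9]
tool_rot: [[0.926, 0.376, 0.015], [0.376, -0.927, 0.0], [0.014, 0.005, -1.0]]
force: [-10.4, 2.6, 32.4]
grip_width: -0.0
```

It hit a hard stop at z 63.9 with 32 N; the home height is 64. I'll lift and look.

```bash
python3 -m jog '[[0,0,-0.02,0,0],[0,0,-0.05,0,0],[0,0,-0.05,0,0],[0,0,-0.05,0,0]]'
python3 - <<'E'
from h import *
go(577.3,-138.5,114,22)
im=r.get_image("wrist");cv2.imwrite("pics/w9.png",im)
print(proj('wrist',[577.3,-138.5,77]),proj('wrist',[549,-69,64]))
E
```

```text
time: 11.15
ee_pos: [550.8, -70.0, 114.2]
tool_rot: [[0.926, 0.376, 0.016], [0.376, -0.927, -0.0], [0.015, 0.006, -1.0]]
force: [-0.8, 0.7, -0.4]
grip_width: -0.4
t 11.15 ee [550.8 -70.  114.2] yaw 22.1 tilt [ 1.580e-02 -1.000e-04 -9.999e-01] j [-0.13  0.19 -0.22  1.14  0.    2.63] F [-0.8  0.7 -0.4] w -0.4
shift [-0.0013  0.0735  0.0006] turn 0.1
[433.92365065 228.3188232 ] [319.2980602  222.25993268]
```

View pics/w9.png

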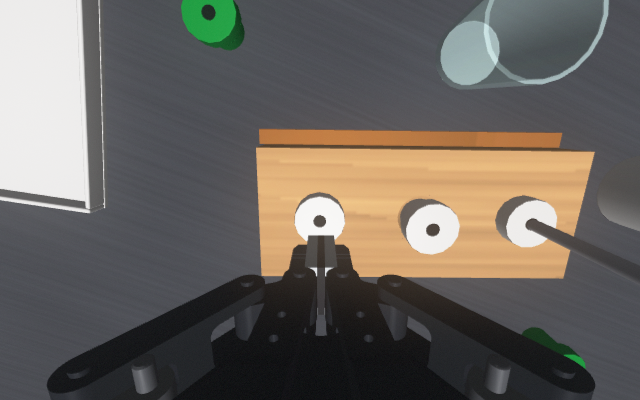

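The spare now looks as flat as the finished sleeve, with its mark at (319.5,221) against a predicted (319,222). The proud sleeve's mark is at (432.5,229.5), also as predicted. Moving over it at this height.

```bash
python3 -m jog '[[-0.001,0.03,0,0,0],[-0.0015,0.06,0,0,0],[-0.0015,0.073,0,0,0],[-0.0015,0.073,0,0,0],[-0.0015,0.073,0,0,0]]'
python3 - <<'E'
from h import *
go(577.3,-138.5,60,22)
cv2.imwrite("pics/w10.png",r.get_image("wrist"))
print(proj('wrist',[577.3,-138.5,77]))
E
```

```text
time: 11.7
ee_pos: [575.5, -137.6, 112.5]
tool_rot: [[0.927, 0.376, 0.012], [0.376, -0.927, 0.001], [0.011, 0.003, -1.0]]
force: [-0.0, 0.0, 0.9]
grip_width: 0.3
t 11.7 ee [ 575.5 -137.6  112.5] yaw 22.08 tilt [ 0.0118  0.0011 -0.9999] j [-0.24  0.27 -0.13  1.16  0.    2.52] F [-0.   0.   0.9] w 0.3
shift [0.0008 0.0014 0.0526] turn 0.08
[324.12178404 226.16265158]
```

View pics/w10.png

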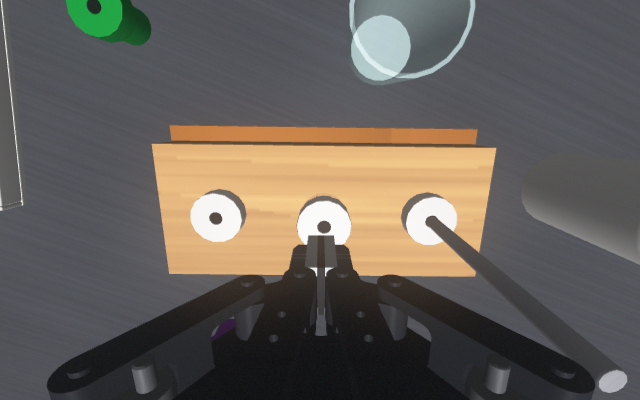

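The rod's top shows at (613,381), and its base is only 75 mm from the jaws' side linkage, which I estimate reaches 57 to 70 mm out. That is too tight. I'll raise and turn 90° so the narrow side of the gripper faces the rod.

```bash
python3 -m jog '[[0,0,-0.03,0,0],[0,0,-0.065,0,0],[0,0,-0.065,-8,0],[0,0,-0.065,-16,0],[0,0,-0.065,-24,0],[0,0,-0.065,-32,0],[0,0,-0.065,-40,0],[0,0,-0.065,-48,0],[0,0,-0.065,-56,0],[0,0,-0.065,-64,0],[0,0,-0.065,-72,0],[0,0,-0.065,-80,0]]'
python3 -m jog '[[0,0,0,-5,0],[0,0,0,-10,0],[0,0,0,-10,0],[0,0,0,-10,0]]'
python3 - <<'E'
from h import *
go(577.3,-138.5,112,112)
cv2.imwrite("pics/w11.png",r.get_image("wrist"))
print(proj('wrist',[577.3,-138.5,77]))
E
```

```text
time: 12.95
ee_pos: [574.3, -136.0, 177.8]
tool_rot: [[-0.217, 0.976, 0.012], [0.976, 0.217, 0.001], [-0.001, 0.012, -1.0]]
force: [-0.2, -0.7, -0.6]
grip_width: -0.1
time: 13.35
ee_pos: [574.0, -135.2, 177.9]
tool_rot: [[-0.382, 0.924, 0.012], [0.924, 0.382, 0.001], [-0.003, 0.012, -1.0]]
force: [-0.3, 0.6, -0.5]
grip_width: 0.1
t 13.35 ee [ 574.  -135.2  177.9] yaw 112.46 tilt [ 0.0119  0.0014 -0.9999] j [-0.23  0.24 -0.01  1.3   0.    0.95] F [-0.3  0.6 -0.5] w 0.1
shift [-0.0041  0.001   0.0659] turn 0.46
[321.4444754  205.18393766]
```

View pics/w11.png

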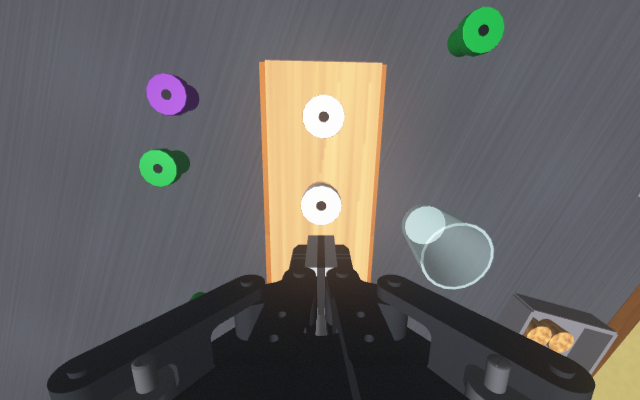

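The mark is at (321,205.5), matching the prediction. The beaker at (450,250) and the rod behind are clear. Lowering onto the collar.

```bash
python3 -m jog '[[-0.004,0.001,0.0,0,0],[-0.004,0.001,0.02,0,0],[-0.004,0.001,0.045,0,0],[-0.004,0.001,0.07,0,0],[-0.004,0.001,0.085,0,0],[-0.004,0.001,0.09,0,0],[-0.004,0.001,0.09,0,0]]'
python3 -c "
from h import *
go(577.3,-138.5,63,112)"
```

```text
time: 14.1
ee_pos: [577.3, -138.6, 87.3]
tool_rot: [[-0.382, 0.924, 0.011], [0.924, 0.382, 0.002], [-0.003, 0.011, -1.0]]
force: [0.1, -0.5, 0.5]
grip_width: 0.2
t 14.1 ee [ 577.3 -138.6   87.3] yaw 112.44 tilt [ 0.0107  0.0017 -0.9999] j [-0.24  0.28 -0.16  1.11  0.    0.94] F [ 0.1 -0.5  0.5] w 0.2
shift [ 0.0001 -0.0002  0.0243] turn 0.44
```

```bash
python3 -m jog '[[0,0,0.006,0,0],[0,0,0.01,0,0],[0,0,0.014,0,0],[0,0,0.018,0,0],[0,0,0.022,0,0],[0,0,0.023,0,0],[0,0,0.023,0,0]]'
```

```text
time: 14.8
ee_pos: [578.7, -138.7, 66.2]
tool_rot: [[-0.382, 0.924, 0.014], [0.924, 0.382, 0.001], [-0.004, 0.014, -1.0]]
force: [-1.4, 0.6, 8.2]
grip_width: 0.4
```

```bash
python3 -m jog '[[0,0,0.003,0,0],[0,-0.001,0.006,0,0],[0,-0.001,0.007,0,0],[0,-0.001,0.007,0,0]]'
```

```text
time: 15.2
ee_pos: [579.1, -138.9, 63.9]
tool_rot: [[-0.382, 0.924, 0.019], [0.924, 0.382, 0.001], [-0.007, 0.018, -1.0]]
force: [-8.1, 4.5, 26.2]
grip_width: 0.1
```

Hard stop at 63.9 again. I'll lift clear and back off, then check both sleeves.

```bash
python3 -m jog '[[0,0,-0.03,0,0],[0,0,-0.07,0,0],[0,0,-0.11,0,0],[0,0,-0.15,0,0],[0,0,-0.16,0,0],[0,-0.05,-0.16,0,0],[0,-0.1,-0.16,0,0],[0,-0.15,-0.16,0,0],[0,-0.2,-0.16,0,0],[0,-0.2,-0.16,0,0]]'
python3 - <<'E'
from h import *
go(400,-150,220)
t=r.get_image("top")
cv2.imwrite("pics/s12.png",cv2.resize(r.get_image("scene")[110:250,195:355],None,fx=4,fy=4,interpolation=2))
cv2.imwrite("pics/t12.png",cv2.resize(t[120:260,305:505],None,fx=4,fy=4,interpolation=2))
print([proj('scene',p).round(1) for p in([549,-69,64],[577.3,-138.5,64])],[proj('top',p).round(1) for p in([549,-69,64],[577.3,-138.5,64])])
E
```

```text
time: 16.2
ee_pos: [386.6, -216.4, 220.1]
tool_rot: [[-0.378, 0.926, 0.018], [0.926, 0.378, 0.0], [-0.006, 0.017, -1.0]]
force: [0.0, -0.0, 0.2]
grip_width: -0.0
t 16.2 ee [ 386.6 -216.4  220.1] yaw 112.18 tilt [ 1.800e-02  4.000e-04 -9.998e-01] j [-0.52 -0.04 -0.24  1.36  0.01  0.67] F [ 0.  -0.   0.2] w -0.0
shift [0.0564 0.0375 0.0004] turn 0
[array([304.2, 196. ]), array([270.6, 183.1])] [array([342.2, 213.2]), array([376.1, 201.8])]
```

View pics/s12.png

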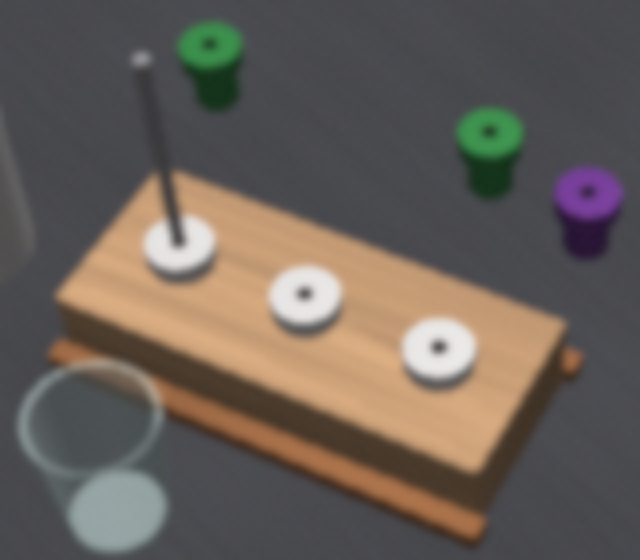

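View pics/t12.png

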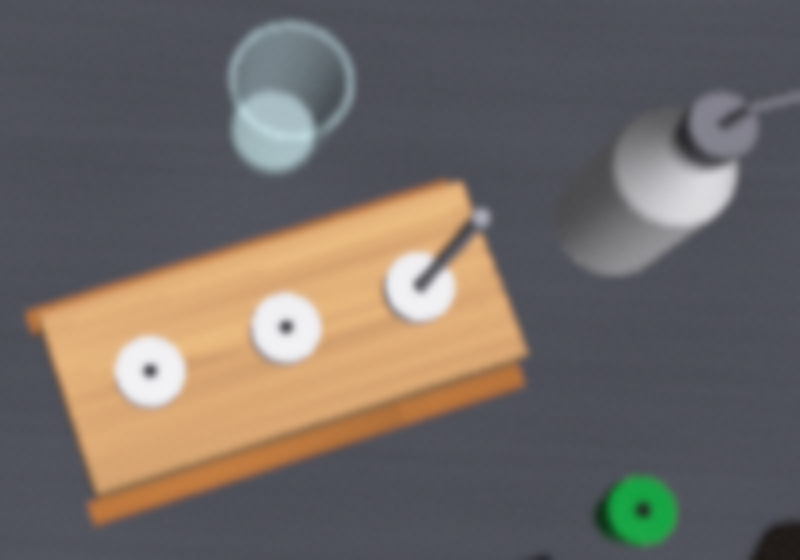

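All three collars look equally flat, and the marks lie in one evenly spaced row: in the top crop (150,371), (286,327) and (420,286). The beaker and bottle haven't moved. Handing in.

```bash
python3 -c "
from station import r
print(r.job_done())"
```

```text
the job is handed in; nothing more can be done
None
```

I put the loose sleeve from the tray into the empty bore and pressed it and the proud sleeve home. The job is handed in, at about 16 s of the 48 s allowed; no verdict was reported.

- **Pressing:** both pushes ended on a hard stop with the fingertips at 63.9 mm, against a flush height of 64 mm. The force was 32 N on the spare and 26 N on the proud sleeve.
- **Position:** in the last scene and top pictures, all three collars sit flat and evenly spaced, and both marks are within about 1 px (2 mm) of the positions expected when home. That is coarser than the 1.5 mm height limit, so for the height I rely on the hard stops.
- **Other objects:** the beaker and wash bottle stand where they were, and the arm ended clear of everything. I did not photograph the tray again after lifting the spare out; then, the wide sleeve and stopper were undisturbed.
- **Rod:** before pressing the proud sleeve I saw that the gripper's side linkage would come close to the rod. I lifted and turned the gripper 90° first, and saw no sign of contact in the force readings or pictures.
- **Disagreements:** the cameras differed by up to 3 mm on the sleeve and bore positions (7 mm on the rod top), and the tool was tilted by up to 0.02 rad while pressing. Neither caused a visible problem.

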